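# Draw the bottom MDF blank from the chute and clamp it in the drilling jig

### The arm

A 6-joint arm with a two-finger parallel gripper is mounted at the origin on the work surface. World frame = base frame: x ahead of the robot, y to its left, z up, the work surface at z = 0. Lengths are in mm, angles in rad, forces in N, time in s.
With the tool pointing down it reaches from about 350 to 975 mm from the base axis. Payload 7.1 kg.
Tool frame: the origin (TCP) lies midway between the tips of the shut fingers; the grasp point (between the pads) lies pinch_z behind it (pinch_z is the distance from the TCP to the grasp point, in mm); z points along the fingers, y is the line along which they close (so a half turn about z gives the same grasp; the last joint's range is limited). The gripper opens to 88 mm and grips with 3 to 60 N. Pads are 20 mm wide; open, the fingers measure 115 mm over their backs; the gripper's body (75 mm by 178 mm) begins 61 mm behind the grasp point.
Start: joints at [-1.202, 0.423, 1.63, -0, 1.089, -0.019], TCP at [236.361, -578.566, 222.675] pointing down, gripper open.
Joint ranges: [-3, 3], [-0.9, 2.11], [0.09, 2.58], [-1.31, 4.45], [0.11, 2.69], [-2.54, 2.54]. Speed limits (rad/s): [2.39, 2.39, 3.01, 3.14, 3.14, 3.14].

### API

Orientations are given as a rotation vector (axis times angle).
In Python, from workcell import get_obs, get_image, close_job, pinch_z gives the robot as it stands.
- The arm moves only by the tool jog_arm, never from a script. Its argument "commands" is a list of rows, each a list of 3 entries, a list of its own where there are three numbers: the gripper command: -1 is shut, 1 is fully open, values between are in proportion, then the shift along the tool's x, y, z as a fraction of full scale, then the turn, a rotation vector about the tool's x, y, z as a fraction of full scale. In form: [[gripper, [tx, ty, tz], [rx, ry, rz]], ...]. A call has 1 to 10 rows; each row shifts and turns the commanded pose from where the row before left it, along the tool's axes as they then stand; what a row does not reach is not made up. Full scale, the value 1, is 0.1 m for a shift and 45 degrees for a turn. A row lasts 1/10 s, in which the tool goes at most 50 mm and 8.59 degrees, less where a joint would pass 70% of its speed; a pose out of reach is approached as far as the arm can. A call with a number of a shift or a turn outside -1 to 1 is refused whole. A call with a gripper value outside its range is refused whole. The fingers move at their own pace and stop on an object; the grip force is fixed at half the most. Time passes only in rows, so rows that do not move let the fingers close. It gives the time, the measured TCP pose, the force, the opening and the grip force at its end, in the units of the state.
- get_obs(): the state, without advancing time (a new reading comes with each control period).
- get_image(name): name is "scene" or "top" or "wrist"; returns a dict with "image" (480x640x3 uint8, blue, green, red), "z_map" (480x640 float32, mm along the optical axis (not along the pixel's ray), 0 where there is no reading), "intrinsics" (3x3 intrinsics, pixels), "eye" and "orientation" of the camera in the world; the wrist camera has in their place "mount" (4x4, takes a point from camera to tool coordinates, whose origin is the TCP and whose axes are the flange's). Camera axes: x right, y down, z forward; pixel columns grow to the right and rows downward; lengths in mm; the calibration is good to about 2 mm. A picture is of the moment at which its call begins: read the wrist's pose just before it.
- close_job(): hands the job in; it is judged then, once.
The state is a dict: "t": time; "qpos": joint angles; "qvel": joint speeds; "joint_torque": joint torques, N m; "ee_pos": TCP position; "orientation": TCP orientation; "ft_force": force on the tool from outside, world axes, zero at the start; "moment": the same for the moment, N m; "width": finger opening in mm; "grasp_force": force on a finger pad.
Only numpy, scipy, OpenCV 4.12 (cv2) and the standard library are available. Lean on these libraries where they do the work, as an engineer would, in place of code of your own. Each camera call takes 0.05 s, during which the arm holds its last target. There are 200 camera calls.

### The job

Draw the bottom MDF blank out of the stack chute by its proud end, leaving the blanks above in the chute. Lay it flat on the bed of the drilling jig between the cheeks, pushed fully home against the end stop, and let go of it; then lift the sprung clamp bar by its knob, turn it all the way over the blank and let its foot down on top to hold it. Leave everything else where it stands.

Things in the scene. Friction and masses are not known exactly. Their poses are not given: they have to be found in the camera images.
- blank_bottom_center (a point): Centre (half-way up) of the bottom MDF blank: tan board 130 x 50 x 16 mm (x length, y width, z thickness), 65 to 105 g, round brown pockets on top. It lies lowest in the chute, lengthwise along the chute's x; its front end stands 34 to 42 mm out of the mouth in free air, nothing under or beside it, so its long edges can be pinched there, across the 50 mm width, close to the front end.
- chute_mouth (a point): Middle of the mouth of the chute, on its aluminium floor (50 mm above the table), at the outer face of the blue front plate. x points into the chute (draw along -x, roughly towards the robot), z up. Inside: 54 mm wide, x = 5 to 140 mm. Floor (66 mm wide), pedestal and foot begin at x = 0. All fixed. The blanks above drop by themselves as the bottom one leaves; drawing takes up to about 6 N.
- chute_plate (a point): Middle of the lower edge of the blue front plate (66 mm wide), 21 mm above the chute floor. The plate rises 90 mm from here; above that a 30 mm wide tongue leans 18 mm out over the proud end, up to 121 mm above this point. A gripper pointing straight down over the proud end runs into plate and tongue; leaning back from the chute (towards its -x) by 30 to 40 degrees it passes.
- blank_2_center (a point): Centre (half-way up) of blank 2, counted from below: the same kind of board, lying above the bottom one, behind the front plate. It must stay in the chute.
- blank_3_center (a point): Centre (half-way up) of blank 3, counted from below: the same kind of board, lying above the bottom one, behind the front plate. It must stay in the chute.
- blank_4_center (a point): Centre (half-way up) of blank 4, counted from below: the same kind of board, lying above the bottom one, behind the front plate. It must stay in the chute.
- jig_home (a point): Where the blank's centre (half-way up) belongs in the drilling jig, blank lengthwise along this x, either way round; z up, 58 mm above the table. The dark bed (46 mm wide, top 8 mm below this point) spans x = -25 to 65 mm, so the blank's last 40 mm on the -x side overhang freely, with room for fingers. Two cheeks 57 mm apart, x = 18 to 62 mm, rise 8 mm above the bed. The jig is fixed.
- jig_stop (a point): Middle of the face of the jig's aluminium end stop, against which the blank's end is pushed along +x; 65 mm from jig_home along its x, same axes. The stop is 64 mm wide, 12 mm thick, its top 16 mm above this point. The green base under the jig is 14 mm thick.
- clamp_pin (a point): Top of the upright steel pin about which the clamp bar turns, 124 mm above the table; 70 mm from jig_home along its +y, same axes. Pin 12 mm thick, in a sleeve of 28 mm that ends 54 mm below this point.
- clamp_knob (a point): Middle of the black knob, 26 mm across, 38 mm tall, upright, on the red clamp bar (22 mm wide), 70 mm from the pin; the pin lies along +y of this point, whose axes turn with the bar. The top of the bar is 19 mm below this point; under it hangs a rubber foot, 20 mm across, its underside 43 mm below this point.
- clamp_turn (a joint): Angle of the clamp bar about its pin, rad: 0 (a stop) when it lies across the jig, foot and knob over jig_home; grows counter-clockwise seen from above, to 1.9. It starts aside at 1.2 to 1.6, pointing about along the jig's +x, and stays where it is left (slight friction).
- clamp_lift (a joint): How far the clamp bar is lifted, m: 0 (a stop; foot 10 mm above the bed) to 0.030. A spring presses it down with 4 N at 0, 10 N at 0.030, so it drops when let go. With the foot resting on a blank lying on the bed it reads about 0.006; to pass over the blank it must be lifted more than that.
- offcut: Bystander: small light wood offcut 70 x 45 x 22 mm; origin under its centre.
- screwdriver: Bystander: screwdriver lying on the table, origin under its middle.
- glue: Bystander: white glue bottle with orange cap, 60 mm across, 160 mm tall; origin under its centre.
- screw_box: Bystander: blue box 90 x 70 x 50 mm; origin under its centre.
- mallet: Bystander: hammer lying on the table.
- mug: Bystander: blue mug 80 mm across, 90 mm tall; origin under its centre.
- varnish_tin: Bystander: tin with yellow label 90 mm across, 110 mm tall; origin under its centre.
- blank_bottom: The same bottom blank as a body; origin at the centre of its underside.

How it is judged:
By the outcome, as a careful person would: the job done as asked, in the order asked, and still so for the second after the job is handed in, with the robot touching nothing.
It also fails if it takes over 64 s, if anything falls off the work surface, if the arm or the gripper's body presses on something with over 40 N, if the wrist force passes 120 N, or if a joint passes its speed limit or range.

## Working session

There is one attempt and no reset: what is moved stays moved. The work goes in short steps, Python scripts to look and compute and a tool call to move; the robot and the scene stay as the last step left them, time stands still between calls to the robot, and variables do not carry over. Pictures are saved under pics/ and viewed, at most 10 in all, crops included, and the job is handed in when it is done.

Besides the shell and the picture viewer there is one more tool, called after "Call:" in YAML: its name, and indented under it one key for each argument. jog_arm: Moves the arm, as the interface text tells. Its arguments: {"type":"object","properties":{"commands":{"type":"array","items":{"type":"array"}}},"required":["commands"]}

```bash
mkdir -p pics; ls; cat > h.py <<'E'
import numpy as np, cv2
from scipy.spatial.transform import Rotation as R
from workcell import *
def rot(o):
    o=np.array(o,float)
    return o if o.shape==(3,3) else (R.from_rotvec(o).as_matrix() if o.size==3 else R.from_quat(o).as_matrix())
def cloud(name):
    ob=get_obs(); d=get_image(name); K=np.array(d['intrinsics']); z=d['z_map']
    v,u=np.mgrid[:480,:640]
    c=np.stack([(u-K[0,2])/K[0,0]*z,(v-K[1,2])/K[1,1]*z,z],-1)
    if name=='wrist':
        M=np.array(d['mount']); c=c@M[:3,:3].T+M[:3,3]
        w=c@rot(ob['orientation']).T+np.array(ob['ee_pos'])
    else: w=c@rot(d['orientation']).T+np.array(d['eye'])
    w[z==0]=np.nan
    return d['image'],w,d
E
python3 - <<'E'
from h import *
print(get_obs(),pinch_z if not callable(pinch_z) else pinch_z())
for n in ['scene','top']:
    im,w,d=cloud(n); cv2.imwrite(f'pics/{n}0.png',im); np.savez(f'{n}0.npz',im=im,w=w)
    print(n,d['eye'],d['orientation'],d['intrinsics'])
E
```

```text
pics
{'t': 0.0, 'qpos': array([-1.20201252e+00,  4.23828245e-01,  1.63069222e+00, -1.69430214e-05,
        1.08859166e+00, -1.90148112e-02]), 'qvel': array([-0.00109782, -0.00146309, -0.00149011,  0.00077396,  0.0002895 ,
        0.0001544 ]), 'joint_torque': array([-8.58648764e-04, -5.44626260e+01, -2.73669022e+01,  6.41865889e-02,
        2.27004674e-02, -1.13573321e-04]), 'ee_pos': array([ 236.15463349, -578.06544688,  221.9086872 ]), 'orientation': array([-3.08125221e+00, -6.05067067e-01,  4.38288484e-04]), 'ft_force': array([-0.30941326, -0.67877758,  0.50778195]), 'moment': array([-0.00558109, -0.00738344, -0.02105731]), 'grasp_force': 0.0, 'width': 87.75655352365291} 18.700000000000003
scene [1099.39811293 -681.23504654  694.04298896] [-2.09014278 -0.6798829   0.35135924] [[458.95711435   0.         326.66908044]
 [  0.         458.95711435 241.69158703]
 [  0.           0.           1.        ]]
top [ 481.06665764    7.49091987 1356.3161724 ] [-2.15401583  2.21118527 -0.10466131] [[496.87108363   0.         324.10690617]
 [  0.         496.87108363 236.30053058]
 [  0.           0.           1.        ]]
```

View pics/scene0.png

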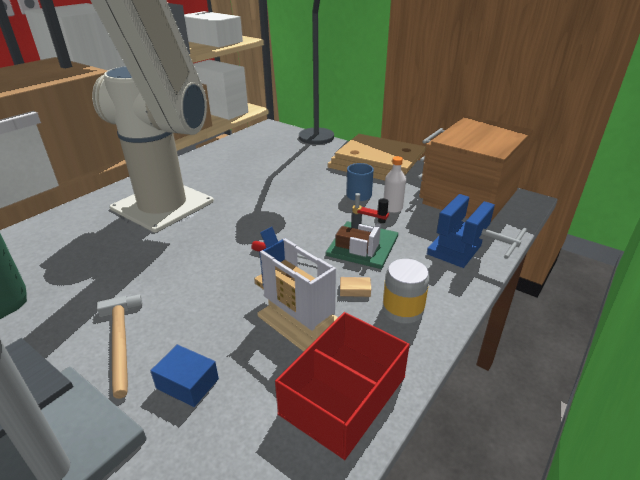

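View pics/top0.png

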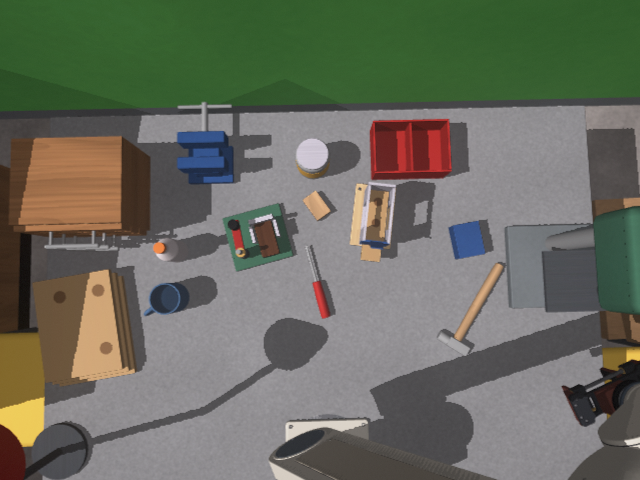

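The top view shows the chute at (375,215) with its proud end at (371,254). The jig is on the green base at (258,237), with its stop at (265,220), the pin at (241,253) and the knob at (234,225). Next I'll measure these.

```bash
python3 - <<'E'
from h import *
f=np.load('top0.npz'); im,w=f['im'],f['w']
hsv=cv2.cvtColor(im,cv2.COLOR_BGR2HSV)
H,S,V=cv2.split(hsv)
def rep(n,m,box):
    u0,v0,u1,v1=box; k=np.zeros_like(m); k[v0:v1,u0:u1]=m[v0:v1,u0:u1]
    k&=~np.isnan(w[...,0]); p=w[k]
    if len(p)<4: print(n,len(p));return
    r=cv2.minAreaRect(p[:,:2].astype(np.float32))
    print(n,len(p),'med',np.median(p,0).round(1),'z',np.percentile(p[:,2],[5,95]).round(1),'rect',np.round(r[0],1),np.round(r[1],1),round(r[2],1))
    print('   ',cv2.boxPoints(r).round(0).tolist())
z=w[...,2]
jb=(215,195,300,275); cb=(340,170,410,275)
rep('base green',(H>50)&(H<95)&(S>80)&(V>40)&(z>6)&(z<24),jb)
rep('red bar',((H<8)|(H>172))&(S>150)&(z>70),jb)
rep('knob',(V<60)&(z>95),jb)
rep('stop',(z>55)&(z<78)&(S<60)&(V>120),jb)
rep('bed',(z>42)&(z<56)&(S>60),jb)
rep('pin',(z>112),(232,240,250,262))
rep('proud',(H>8)&(H<28)&(S>60)&(z>55)&(z<75),(350,243,392,272))
rep('plate/blue',(H>100)&(H<125)&(S>110)&(z>80),cb)
rep('walls',(z>100)&(S<70)&(V>120),cb)
rep('chute anything z>120',(z>130),cb)
rep('foot',(z>5)&(z<30)&(S>50)&(H<28),(340,170,368,255))
a=np.hstack([cv2.resize(im[190:280,210:300],(400,400),interpolation=2),cv2.resize(im[180:270,330:420],(400,400),interpolation=2)])
cv2.imwrite('pics/c1.png',a)
d=np.load('scene0.npz')['im']
cv2.imwrite('pics/c2.png',np.hstack([cv2.resize(d[185:285,315:415],(400,400),interpolation=2),cv2.resize(d[225:345,245:365],(400,400),interpolation=2)]))
E
```

```text
base green 1123 med [599.6 198.4  13.9] z [ 9.3 18.3] rect [599.9 174. ] [146.9 155.8] 13.7
    [[510.0, 232.0], [547.0, 81.0], [690.0, 116.0], [653.0, 267.0]]
red bar 143 med [588.9 214.2  83.9] z [79.8 88.2] rect [601.4 217.9] [72.3 20. ] 12.0
    [[564.0, 220.0], [568.0, 201.0], [639.0, 216.0], [635.0, 235.0]]
knob 88 med [622.1 219.  120.7] z [108.2 125.3] rect [622.7 220.6] [24.  22.2] 69.3
    [[608.0, 213.0], [629.0, 205.0], [637.0, 228.0], [617.0, 236.0]]
stop 159 med [634.9 149.7  67.5] z [55.8 76.4] rect [617.4 151.5] [57.9 72.7] 14.7
    [[580.0, 179.0], [599.0, 109.0], [655.0, 124.0], [636.0, 194.0]]
bed 582 med [590.1 144.6  49.7] z [45.6 54. ] rect [590.9 144.6] [89.7 45.4] 13.8
    [[542.0, 156.0], [553.0, 112.0], [640.0, 133.0], [629.0, 177.0]]
pin 20 med [555.2 207.5 122.7] z [119.8 126.4] rect [555.2 207.8] [10.  10.5] 0.4
    [[550.0, 213.0], [550.0, 203.0], [560.0, 203.0], [560.0, 213.0]]
proud 266 med [ 542.3 -124.3   65.9] z [61.7 70.2] rect [ 544.7 -128.1] [50.3 40.4] 80.7
    [[521.0, -150.0], [561.0, -156.0], [569.0, -107.0], [529.0, -100.0]]
plate/blue 46 med [ 565.9 -127.3  161.2] z [155.2 189.6] rect [ 560.7 -127. ] [56.3 18.3] 81.5
    [[547.0, -153.0], [566.0, -156.0], [574.0, -100.0], [556.0, -98.0]]
walls 520 med [ 653.1 -158.6  159.9] z [115.1 165.1] rect [ 629.4 -140.5] [ 66.6 163.6] 82.1
    [[544.0, -162.0], [706.0, -185.0], [715.0, -119.0], [553.0, -96.0]]
chute anything z>120 639 med [ 631.4 -139.9  160.6] z [136.5 185.1] rect [ 629.4 -140.4] [ 66.5 163.6] 82.0
    [[544.0, -162.0], [706.0, -185.0], [715.0, -119.0], [553.0, -96.0]]
foot 539 med [ 654.2 -100.4   11.9] z [ 7.3 16.6] rect [ 654.6 -103.5] [ 30.9 170.1] 82.6
    [[568.0, -108.0], [737.0, -130.0], [741.0, -99.0], [572.0, -77.0]]
```

View pics/c1.png

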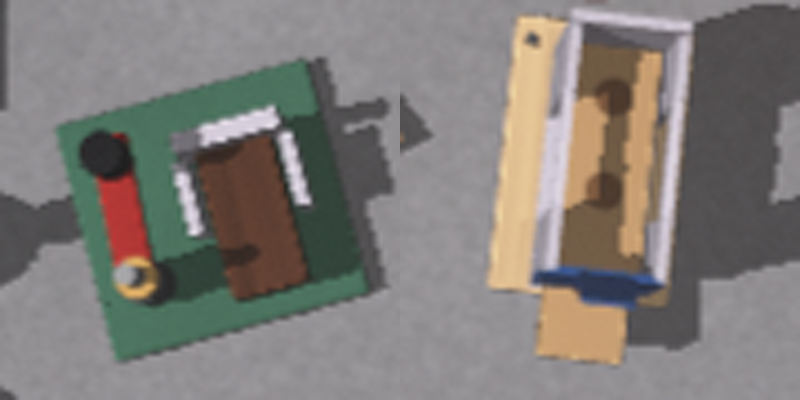

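View pics/c2.png

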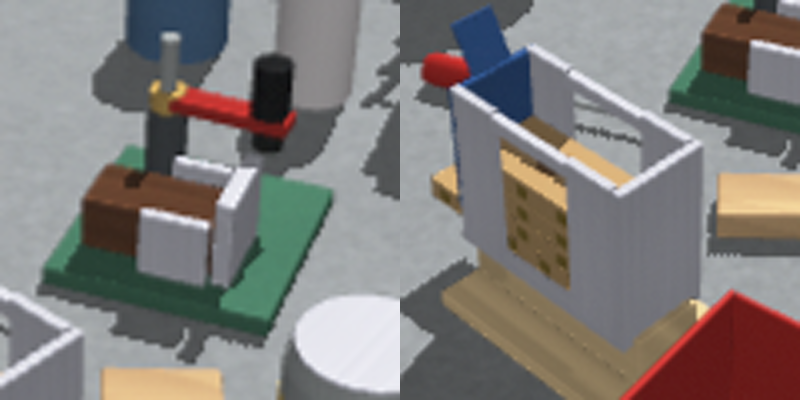

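The crops agree with the sizes given: bed 90 x 45, plate about 66 wide, and the pin measured within 0.5 mm of where jig_home puts it. So jig_home is about (571.5,139.8) at yaw 13.7°, the chute axis is at yaw -8°, and the proud front edge is at (525,-125). Next I'll plan the approach.

```bash
cat >> h.py <<'E'
PZ=18.7
def Rt(yaw,lean):   # tool x along yaw, y to its right, z down leaning forward
    c,s=np.cos(np.radians(yaw)),np.sin(np.radians(yaw)); f=np.array([c,s,0]); u=np.array([0,0,1.])
    l=np.radians(lean); z=np.sin(l)*f-np.cos(l)*u; x=np.cos(l)*f+np.sin(l)*u
    return np.stack([x,np.cross(z,x),z],1)
def plan(goals,start=None):
    """goals: (grasp point, yaw, lean, rows); prints shift and turn per row in jog units"""
    if start is None:
        o=get_obs(); p=np.array(o['ee_pos']); r=R.from_matrix(rot(o['orientation']))
    else: p,r=start
    for g,yaw,lean,n in goals:
        M=Rt(yaw,lean); tp=np.array(g,float)+PZ*M[:,2]; tr=R.from_matrix(M)
        rv=(r.inv()*tr).as_rotvec(); print('goal',np.round(tp,1),'dist',np.round(np.linalg.norm(tp-p)),'turn',np.degrees(rv).round(1))
        for i in range(n):
            a=r*R.from_rotvec(rv*i/n); print('  ',np.round(a.inv().apply((tp-p)/n)/100,3).tolist(),np.round(rv/n/(np.pi/4),3).tolist())
        p,r=tp,tr
    return p,r
def state():
    o=get_obs(); M=rot(o['orientation']); g=np.array(o['ee_pos'])-PZ*M[:,2]
    print('t',round(o['t'],2),'grasp',g.round(1),'yaw',np.degrees(np.arctan2(*M[1::-1,0])).round(1),'lean',np.degrees(np.arcsin(M[2,0])).round(1),'yz',M[2,1].round(3),'q',np.round(o['qpos'],2),'F',np.round(o['ft_force'],1),'w',round(o['width'],1),round(o['grasp_force'],1))
E
python3 - <<'E'
from h import *
state()
cx=np.array([.990,-.141,0]); M=Rt(-8.1,32)
g=np.array([538,-126.9,58])
plan([(g-130*M[:,2],-8.1,32,10)])
E
```

```text
t 0.1 grasp [ 236.2 -578.1  240.7] yaw 22.2 lean 0.0 yz -0.001 q [-1.2   0.42  1.63 -0.    1.09 -0.02] F [-0.2  0.6  0.6] w 87.9 0.0
goal [ 479.6 -118.6  152.4] dist 525.0 turn [-8.5 31.3 29.5]
   [0.399, -0.333, 0.07] [-0.019, 0.069, 0.066]
   [0.377, -0.354, 0.086] [-0.019, 0.069, 0.066]
   [0.353, -0.375, 0.101] [-0.019, 0.069, 0.066]
   [0.328, -0.394, 0.113] [-0.019, 0.069, 0.066]
   [0.3, -0.412, 0.125] [-0.019, 0.069, 0.066]
   [0.272, -0.428, 0.134] [-0.019, 0.069, 0.066]
   [0.242, -0.444, 0.141] [-0.019, 0.069, 0.066]
   [0.211, -0.457, 0.147] [-0.019, 0.069, 0.066]
   [0.179, -0.47, 0.151] [-0.019, 0.069, 0.066]
   [0.146, -0.48, 0.153] [-0.019, 0.069, 0.066]
```

Call:
jog_arm:
  commands:
    - [1,[0.3,-0.25,0],[-0.02,0.07,0.07]]
    - [1,[0.28,-0.26,0.02],[-0.02,0.07,0.07]]
    - [1,[0.26,-0.28,0.03],[-0.02,0.07,0.07]]
    - [1,[0.25,-0.3,0.04],[-0.02,0.07,0.07]]
    - [1,[0.23,-0.31,0.05],[-0.02,0.07,0.07]]
    - [1,[0.2,-0.32,0.05],[-0.02,0.07,0.07]]
    - [1,[0.18,-0.33,0.06],[-0.02,0.07,0.07]]
    - [1,[0.16,-0.34,0.06],[-0.02,0.07,0.07]]
    - [1,[0.13,-0.35,0.06],[-0.02,0.07,0.07]]
    - [1,[0.1,-0.36,0.06],[-0.02,0.07,0.07]]

```text
t: 1.1
ee_pos: [411.0, -236.1, 216.3]
orientation: [2.96, -0.268, 0.862]
ft_force: [0.9, 0.3, -0.6]
width: 87.5
grasp_force: 0.0
```

```bash
python3 - <<'E'
from h import *
state()
M=Rt(-8.1,32)
g=np.array([538,-126.9,58])
plan([(g-130*M[:,2],-8.1,32,5)])
E
```

```text
t 1.1 grasp [ 401.2 -234.4  232.1] yaw -10.4 lean 32.4 yz -0.003 q [-0.73  0.06  2.29  0.8   0.41  0.34] F [ 0.9  0.3 -0.6] w 87.5 0.0
goal [ 479.6 -118.6  152.4] dist 150.0 turn [ 1.  -0.5 -2. ]
   [0.009, -0.255, 0.158] [0.005, -0.002, -0.009]
   [0.011, -0.255, 0.159] [0.005, -0.002, -0.009]
   [0.013, -0.254, 0.16] [0.005, -0.002, -0.009]
   [0.015, -0.253, 0.161] [0.005, -0.002, -0.009]
   [0.017, -0.253, 0.162] [0.005, -0.002, -0.009]
```

Call:
jog_arm:
  commands:
    - [1,[0.01,-0.25,0.16],[0,0,-0.01]]
    - [1,[0.01,-0.25,0.16],[0,0,-0.01]]
    - [1,[0.01,-0.25,0.16],[0.01,0,-0.01]]
    - [1,[0.02,-0.25,0.16],[0.01,0,-0.01]]
    - [1,[0.02,-0.25,0.16],[0,0,0]]
    - [1,[0,0,0],[0,0,0]]
    - [1,[0,0,0],[0,0,0]]

```text
t: 1.8
ee_pos: [478.8, -121.5, 151.9]
orientation: [2.973, -0.207, 0.86]
ft_force: [-0.4, 0.1, 0.3]
width: 87.8
grasp_force: 0.0
```

```bash
python3 - <<'E'
from h import *
state()
im,w,d=cloud('wrist'); cv2.imwrite('pics/w1.png',im); np.savez('w1.npz',im=im,w=w)
H,S,V=cv2.split(cv2.cvtColor(im,cv2.COLOR_BGR2HSV)); z=w[...,2]
m=((H>8)&(H<28)&(S>60)&(z>61)&(z<71)).astype(np.uint8)
n,l,st,c=cv2.connectedComponentsWithStats(m); 
for i in range(1,n):
    if st[i,4]>300:
        p=w[l==i]; r=cv2.minAreaRect(p[:,:2].astype(np.float32)); print(st[i],np.round(r[0],1),np.round(r[1],1),round(r[2],1),cv2.boxPoints(r).round(0).tolist(),np.median(p[:,2]))
m=(H>100)&(H<125)&(S>110)&(z>60); p=w[m]; print('blue',len(p),p.min(0).round(),p.max(0).round())
M=Rt(-8.1,32)
g=np.array([538,-126.9,58]); plan([(g,-8.1,32,6)])
E
```

```text
t 1.8 grasp [ 468.9 -120.1  167.7] yaw -7.9 lean 32.3 yz 0.001 q [-0.34  0.23  2.33  1.29  0.11  0.11] F [-0.4  0.1  0.3] w 87.8 0.0
[ 90   0  90  45 826] [772.5   9.3] [33.1 86.2] 18.0 [[744.0, 45.0], [770.0, -37.0], [802.0, -27.0], [775.0, 55.0]] 66.0263766970208
[ 281  202   62   52 3066] [ 546.7 -127.4] [50.4 43. ] 82.3 [[522.0, -150.0], [565.0, -155.0], [571.0, -105.0], [529.0, -100.0]] 66.19500715026157
blue 6320 [ 449. -163.   72.] [574. -59. 262.]
goal [ 547.8 -128.3   42.1] dist 130.0 turn [ 0.1 -0.3  0.1]
   [-0.001, -0.006, 0.217] [0.0, -0.001, 0.0]
   [-0.001, -0.006, 0.217] [0.0, -0.001, 0.0]
   [-0.0, -0.006, 0.217] [0.0, -0.001, 0.0]
   [-0.0, -0.006, 0.217] [0.0, -0.001, 0.0]
   [0.0, -0.006, 0.217] [0.0, -0.001, 0.0]
   [0.0, -0.006, 0.217] [0.0, -0.001, 0.0]
```

View pics/w1.png

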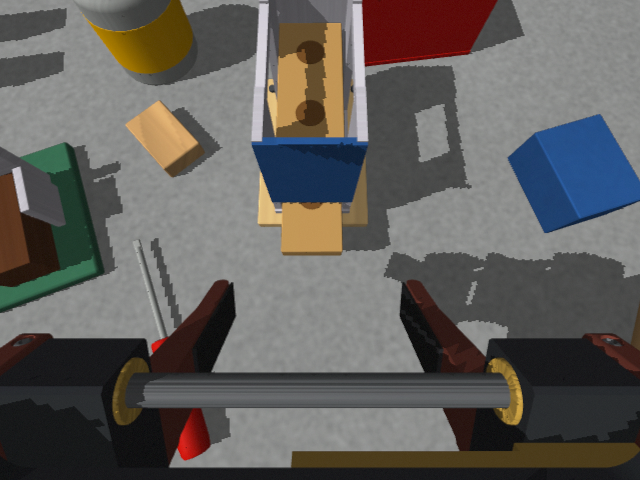

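The wrist view shows the proud end at (312,230) between the open fingers, matching the top view: front edge (525.5,-125), z 66. The wrist joint q5 is at its 0.11 limit, so I'll fit the arm's kinematics to pick a lean that allows the draw.

```bash
cat > kin.py <<'E'
import numpy as np
from scipy.spatial.transform import Rotation as R
from scipy.optimize import least_squares
def fk(q,P):
    h,a1,L2,e,L3,Lt=P
    A=R.from_euler('z',q[0]); p=A.apply([a1,0,h])
    A=A*R.from_euler('y',q[1]); p=p+A.apply([0,0,L2])
    A=A*R.from_euler('y',q[2]); p=p+A.apply([e,0,L3])
    A=A*R.from_euler('z',q[3])*R.from_euler('y',q[4])*R.from_euler('z',q[5]); p=p+A.apply([0,0,Lt])
    return p,A
LO=np.array([-3,-.9,.09,-1.31,.11,-2.54]);HI=np.array([3,2.11,2.58,4.45,2.69,2.54])
def ik(p,M,P,C,q0):
    def f(q):
        a,A=fk(q,P); return np.r_[(a-p)/100,(R.from_matrix(M).inv()*A*C).as_rotvec()]
    s=least_squares(f,np.clip(q0,LO+1e-3,HI-1e-3),bounds=(LO,HI)); return s.x,np.abs(s.fun).max()
E
python3 - <<'E'
from h import *; from kin import *
o=get_obs()
D=[([-1.20201252,.423828245,1.63069222,0,1.08859166,-.0190148],[236.15,-578.07,221.91],[-3.08125,-.605067,.000438],1),
([-.73,.06,2.29,.8,.41,.34],[411,-236.1,216.3],[2.96,-.268,.862],.1),(o['qpos'],o['ee_pos'],o['orientation'],1)]
for q,p,r,_ in D:
    A=fk(q,np.zeros(6))[1]; print('C',(A.inv()*R.from_matrix(rot(r))).as_rotvec().round(3))
f=lambda P:np.concatenate([w*(fk(q,P)[0]-p) for q,p,r,w in D]+[0.02*(P-np.array([350,60,450,30,450,250]))])
s=least_squares(f,[350,60,450,30,450,250]);print(s.x.round(1),s.fun.round(1))
np.save('P.npy',s.x)
E
```

```text
C [ 0.    -0.     1.571]
C [ 1.000e-03 -4.000e-03  1.569e+00]
C [0.    0.    1.571]
[439.2 -64.8 597.7 115.9 562.1 398.3] [-11.2  -4.1  -0.2   1.6   0.6   0.7  -0.7  -2.6   0.1   1.8  -2.5   3.
   1.7   2.2   3. ]
```

Call:
jog_arm:
  commands:
    - [1,[0,0,0.2],[0,0,0]]
    - [1,[0,0,0.2],[0,0,0]]
    - [1,[0,0,0.2],[0,0,0]]
    - [1,[0,0,0],[0,0,0]]
    - [1,[0,0,0],[0,0,0]]

```text
t: 2.35
ee_pos: [496.8, -123.7, 124.8]
orientation: [2.979, -0.209, 0.866]
ft_force: [-0.6, -0.3, 1.3]
width: 87.6
grasp_force: 0.0
```

```bash
sed -i 's/h,a1,L2,e,L3,Lt=P/h,a1,L2,e,L3,Lt,d=P/; s/\[a1,0,h\]/[a1,d,h]/' kin.py; python3 - <<'E'
from h import *; from kin import *
state(); o=get_obs(); print(o['qpos'],o['ee_pos'],o['orientation'])
D=[([-1.20201252,.423828245,1.63069222,0,1.08859166,-.0190148],[236.15,-578.07,221.91],1),
([-.73,.06,2.29,.8,.41,.34],[411,-236.1,216.3],.1),([-.34,.23,2.33,1.29,.11,.11],[478.8,-121.5,151.9],.1),(o['qpos'],o['ee_pos'],1)]
P0=np.array([350,60,450,30,450,250,0])
f=lambda P:np.concatenate([w*(fk(q,P)[0]-p) for q,p,w in D]+[0.01*(P-P0)])
s=least_squares(f,P0);print(s.x.round(1),s.fun.round(1))
E
```

```text
t 2.35 grasp [ 486.8 -122.4  140.5] yaw -8.1 lean 32.4 yz -0.006 q [-0.33  0.32  2.31  1.95  0.12 -0.54] F [-0.6 -0.3  1.3] w 87.6 0.0
[-0.3330696   0.32033352  2.30883101  1.94833395  0.11708218 -0.54192434] [ 496.76861719 -123.69018089  124.75257548] [ 2.97852489 -0.20880447  0.8655111 ]
[318.6   6.7 551.8  77.8 482.8 306.2  12.1] [ 0.2  0.1 -0.   0.5 -0.2  0.1 -0.  -0.1 -0.2 -0.1 -0.2  0.  -0.3 -0.5
  1.   0.5  0.3  0.6  0.1]
```

```bash
python3 - <<'E'
from h import *; from kin import *
P=np.array([318.6,6.7,551.8,77.8,482.8,306.2,12.1]); np.save('P.npy',P); C=R.from_euler('z',np.pi/2)
q=get_obs()['qpos']; cx=np.array([.990,-.141,0]); jx=np.array([.9715,.237,0]); home=np.array([571.5,139.8,58])
g=np.array([538,-126.9,58])
for lean in [30,35,40]:
    print(lean); qq=q
    for n,pt,yaw in [('back40',g-40*Rt(-8.1,lean)[:,2],-8.1),('grasp',g,-8.1),('d50',g-50*cx,-8.1),('d100',g-100*cx,-8.1),('d125',g-125*cx,-8.1),('up',g-125*cx+[0,60,80],0),('jigup',home-52*jx-15*jx+[0,0,60],13.7),('jig',home-52*jx,13.7)]:
        M=Rt(yaw,lean); qq,e=ik(pt+PZ*M[:,2],M,P,C,qq); print(n,qq.round(2),'err',e.round(4))
E
```

```text
30
back40 [-0.3   0.47  2.24  2.35  0.11 -0.92] err 0.0
grasp [-0.29  0.57  2.2   2.64  0.16 -1.21] err 0.0
d50 [-0.31  0.54  2.3   2.76  0.23 -1.35] err 0.0
d100 [-0.34  0.53  2.4   2.82  0.32 -1.44] err 0.0
d125 [-0.36  0.53  2.45  2.83  0.36 -1.47] err 0.0
up [-0.22  0.23  2.46  2.08  0.13 -0.7 ] err 0.0
jigup [ 0.2   0.4   2.28  2.88  0.11 -1.34] err 0.0425
jig [ 0.21  0.56  2.23  3.05  0.17 -1.51] err 0.0
35
back40 [-0.31  0.49  2.29  2.75  0.26 -1.33] err 0.0
grasp [-0.3   0.59  2.24  2.83  0.31 -1.41] err 0.0
d50 [-0.32  0.58  2.34  2.86  0.39 -1.46] err 0.0
d100 [-0.36  0.57  2.44  2.88  0.49 -1.51] err 0.0
d125 [-0.38  0.58  2.49  2.88  0.54 -1.54] err 0.0
up [-0.24  0.26  2.51  2.58  0.26 -1.23] err 0.0
jigup [ 0.21  0.41  2.3   3.04  0.18 -1.5 ] err 0.0
jig [ 0.21  0.58  2.27  3.09  0.33 -1.54] err 0.0
40
back40 [-0.32  0.53  2.33  2.86  0.43 -1.45] err 0.0
grasp [-0.31  0.63  2.28  2.9   0.46 -1.48] err 0.0
d50 [-0.34  0.62  2.38  2.91  0.56 -1.52] err 0.0
d100 [-0.37  0.63  2.48  2.9   0.67 -1.56] err 0.0
d125 [-0.39  0.65  2.53  2.9   0.73 -1.58] err 0.0
up [-0.26  0.31  2.55  2.73  0.43 -1.4 ] err 0.0
jigup [ 0.2   0.44  2.35  3.08  0.34 -1.54] err 0.0
jig [ 0.21  0.62  2.31  3.1   0.49 -1.56] err 0.0
```

```bash
python3 - <<'E'
from h import *
M=Rt(-8.1,37); g=np.array([538,-126.9,58])
plan([(g-60*M[:,2],-8.1,37,4),(g,-8.1,37,4)])
E
```

```text
goal [ 513.4 -123.4   91. ] dist 38.0 turn [-0.4  4.6 -0. ]
   [-0.011, -0.006, 0.093] [-0.002, 0.026, -0.0]
   [-0.012, -0.006, 0.093] [-0.002, 0.026, -0.0]
   [-0.014, -0.006, 0.093] [-0.002, 0.026, -0.0]
   [-0.016, -0.006, 0.092] [-0.002, 0.026, -0.0]
goal [ 549.1 -128.5   43.1] dist 60.0 turn [0. 0. 0.]
   [0.0, -0.0, 0.15] [0.0, 0.0, 0.0]
   [0.0, -0.0, 0.15] [0.0, 0.0, 0.0]
   [0.0, -0.0, 0.15] [0.0, 0.0, 0.0]
   [0.0, -0.0, 0.15] [0.0, 0.0, 0.0]
```

Call:
jog_arm:
  commands:
    - [1,[-0.01,0,0.09],[0,0.03,0]]
    - [1,[-0.01,-0.01,0.09],[0,0.03,0]]
    - [1,[-0.01,-0.01,0.09],[0,0.03,0]]
    - [1,[-0.02,0,0.09],[0,0.02,0]]
    - [1,[0,0,0],[0,0,0]]
    - [1,[0,0,0],[0,0,0]]

```text
t: 2.95
ee_pos: [510.6, -120.6, 96.9]
orientation: [2.949, -0.203, 0.971]
ft_force: [-0.4, 0.7, 0.8]
width: 88.0
grasp_force: 0.0
```

```bash
python3 - <<'E'
from h import *
state(); g=np.array([538,-126.9,58])
plan([(g,-8.1,37,5)])
E
```

```text
t 2.95 grasp [ 499.5 -119.3  111.9] yaw -8.2 lean 36.4 yz -0.012 q [-0.33  0.43  2.33  2.66  0.27 -1.25] F [-0.4  0.7  0.8] w 88.0 0.0
goal [ 549.1 -128.5   43.1] dist 67.0 turn [-0.8  0.6 -0.1]
   [-0.001, 0.007, 0.133] [-0.004, 0.003, -0.0]
   [-0.001, 0.006, 0.133] [-0.004, 0.003, -0.0]
   [-0.001, 0.006, 0.133] [-0.004, 0.003, -0.0]
   [-0.001, 0.006, 0.133] [-0.004, 0.003, -0.0]
   [-0.002, 0.005, 0.133] [-0.004, 0.003, -0.0]
```

Call:
jog_arm:
  commands:
    - [1,[0,0.01,0.13],[-0.01,0.01,0]]
    - [1,[0,0.01,0.13],[-0.01,0.01,0]]
    - [1,[0,0,0.13],[0,0,0]]
    - [1,[0,0.01,0.13],[0,0,0]]
    - [1,[0,0,0.13],[0,0,0]]
    - [1,[0,0,0],[0,0,0]]
    - [1,[0,0,0],[0,0,0]]

```text
t: 3.65
ee_pos: [549.2, -128.8, 45.2]
orientation: [2.926, -0.209, 0.989]
ft_force: [-0.3, 0.1, -0.6]
width: 87.7
grasp_force: 0.0
```

```bash
python3 - <<'E'
from h import *
state(); g=np.array([538,-126.9,58])
plan([(g,-8.1,37,1)])
E
```

```text
t 3.65 grasp [ 537.9 -127.1   60.1] yaw -8.2 lean 37.3 yz 0.0 q [-0.31  0.6   2.26  2.87  0.37 -1.45] F [-0.3  0.1 -0.6] w 87.7 0.0
goal [ 549.1 -128.5   43.1] dist 2.0 turn [ 0.1 -0.3 -0.1]
   [-0.014, -0.003, 0.017] [0.001, -0.008, -0.001]
```

Call:
jog_arm:
  commands:
    - [1,[-0.01,0,0.02],[0,0,0]]
    - [-1,[0,0,0],[0,0,0]]
    - [-1,[0,0,0],[0,0,0]]
    - [-1,[0,0,0],[0,0,0]]
    - [-1,[0,0,0],[0,0,0]]
    - [-1,[0,0,0],[0,0,0]]
    - [-1,[0,0,0],[0,0,0]]
    - [-1,[0,0,0],[0,0,0]]

```text
t: 4.45
ee_pos: [549.5, -128.9, 42.4]
orientation: [2.925, -0.209, 0.988]
ft_force: [-0.6, 1.0, 2.0]
width: 50.0
grasp_force: 29.9
```

```bash
python3 - <<'E'
from h import *
state(); o=get_obs(); M=rot(o['orientation']); g=np.array(o['ee_pos'])-PZ*M[:,2]; cx=np.array([.990,-.141,0])
plan([(g-105*cx,-8.1,37.3,10)])
E
```

```text
t 4.45 grasp [ 538.3 -127.3   57.3] yaw -8.2 lean 37.3 yz 0.001 q [-0.3   0.6   2.26  2.88  0.38 -1.45] F [-0.6  1.   2. ] w 50.0 29.9
goal [ 445.6 -114.1   42.4] dist 105.0 turn [ 0.1 -0.  -0.1]
   [-0.083, 0.0, -0.064] [0.0, -0.0, -0.0]
   [-0.084, 0.0, -0.064] [0.0, -0.0, -0.0]
   [-0.084, 0.0, -0.064] [0.0, -0.0, -0.0]
   [-0.084, 0.0, -0.064] [0.0, -0.0, -0.0]
   [-0.084, 0.0, -0.064] [0.0, -0.0, -0.0]
   [-0.084, 0.0, -0.064] [0.0, -0.0, -0.0]
   [-0.084, 0.0, -0.064] [0.0, -0.0, -0.0]
   [-0.084, 0.0, -0.064] [0.0, -0.0, -0.0]
   [-0.084, -0.0, -0.064] [0.0, -0.0, -0.0]
   [-0.084, -0.0, -0.064] [0.0, -0.0, -0.0]
```

Call:
jog_arm:
  commands:
    - [-1,[-0.08,0,-0.061],[0,0,0]]
    - [-1,[-0.08,0,-0.061],[0,0,0]]
    - [-1,[-0.08,0,-0.061],[0,0,0]]
    - [-1,[-0.08,0,-0.061],[0,0,0]]
    - [-1,[-0.08,0,-0.061],[0,0,0]]
    - [-1,[-0.08,0,-0.061],[0,0,0]]
    - [-1,[-0.08,0,-0.061],[0,0,0]]
    - [-1,[0,0,0],[0,0,0]]

```text
t: 5.25
ee_pos: [477.5, -118.4, 41.8]
orientation: [2.927, -0.211, 0.984]
ft_force: [-1.8, 0.7, 1.2]
width: 49.9
grasp_force: 29.9
```

```bash
python3 - <<'E'
from h import *
state()
E
```

```text
t 5.25 grasp [ 466.3 -116.8   56.7] yaw -8.2 lean 37.2 yz 0.0 q [-0.34  0.59  2.41  2.9   0.51 -1.51] F [-1.8  0.7  1.2] w 49.9 29.9
```

Call:
jog_arm:
  commands:
    - [-1,[-0.04,0,-0.031],[0,0,0]]
    - [-1,[-0.04,0,-0.031],[0,0,0]]
    - [-1,[-0.04,0,-0.031],[0,0,0]]
    - [-1,[-0.04,0,-0.031],[0,0,0]]
    - [-1,[-0.04,0,-0.031],[0,0,0]]
    - [-1,[-0.04,0,-0.031],[0,0,0]]
    - [-1,[-0.04,0,-0.031],[0,0,0]]
    - [-1,[-0.04,0,-0.031],[0,0,0]]
    - [-1,[0,0,0],[0,0,0]]

```text
t: 6.15
ee_pos: [438.9, -112.9, 42.5]
orientation: [2.926, -0.21, 0.987]
ft_force: [0.1, -0.5, -0.7]
width: 50.1
grasp_force: 29.9
```

```bash
python3 - <<'E'
from h import *
state(); im,w,d=cloud('top'); a=cv2.resize(im[160:300,300:440],(400,400),interpolation=2)
im2,w2,d2=cloud('wrist'); cv2.imwrite('pics/t2.png',np.hstack([a,cv2.resize(im2,(400,300))[0:300].repeat(1,0) if 0 else cv2.copyMakeBorder(cv2.resize(im2,(400,300)),0,100,0,0,cv2.BORDER_CONSTANT)]))
E
```

```text
t 6.15 grasp [ 427.6 -111.3   57.4] yaw -8.2 lean 37.3 yz 0.001 q [-0.37  0.6   2.49  2.9   0.6  -1.55] F [ 0.1 -0.5 -0.7] w 50.1 29.9
```

View pics/t2.png

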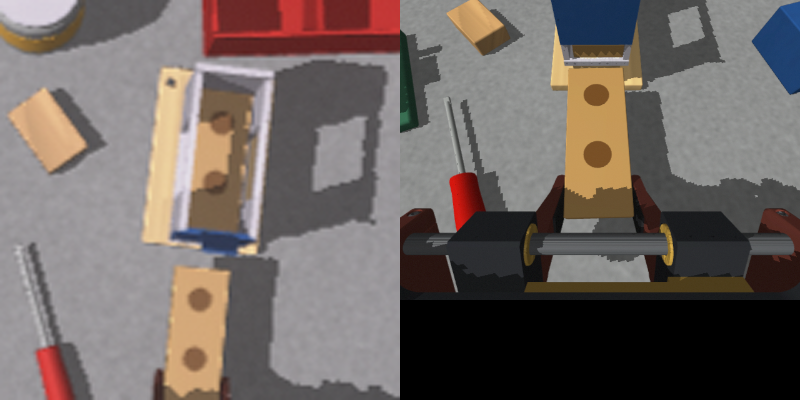

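The blank is fully out, with a gap to the mouth, and the others are still in the chute. Next I'll carry it to the jig.

```bash
python3 - <<'E'
from h import *; from kin import *
P=np.load('P.npy'); C=R.from_euler('z',np.pi/2); o=get_obs(); q=o['qpos']; M=rot(o['orientation']); g=np.array(o['ee_pos'])-PZ*M[:,2]
jx=np.array([.9715,.237,0]); home=np.array([571.5,139.8,58.])
a=g+[0,0,45]; b=home-64*jx+[0,0,45]
for s in np.linspace(0,1,6):
    M=Rt(-8.2+s*21.9,37.3); q,e=ik(a+s*(b-a)+PZ*M[:,2],M,P,C,q); print(q.round(2),e.round(4))
plan([(a,-8.2,37.3,2),(b,13.7,37.3,10)])
E
```

```text
[-0.37  0.43  2.48  2.81  0.44 -1.45] 0.0
[-0.24  0.44  2.47  2.89  0.42 -1.47] 0.0
[-0.11  0.44  2.45  2.96  0.4  -1.49] 0.0
[ 0.01  0.44  2.42  3.01  0.37 -1.51] 0.0
[ 0.11  0.45  2.37  3.05  0.34 -1.53] 0.0
[ 0.21  0.47  2.32  3.07  0.3  -1.53] 0.0
goal [ 439.8 -113.2   87.7] dist 45.0 turn [ 0.1 -0.   0. ]
   [0.136, 0.0, -0.179] [0.001, -0.0, 0.0]
   [0.136, 0.0, -0.179] [0.001, -0.0, 0.0]
goal [520.3 127.3  88.1] dist 254.0 turn [ 13.3  -0.  -17.4]
   [0.036, -0.25, 0.027] [0.029, -0.0, -0.039]
   [0.044, -0.248, 0.033] [0.029, -0.0, -0.039]
   [0.051, -0.245, 0.039] [0.029, -0.0, -0.039]
   [0.059, -0.243, 0.044] [0.029, -0.0, -0.039]
   [0.066, -0.24, 0.05] [0.029, -0.0, -0.039]
   [0.073, -0.236, 0.055] [0.029, -0.0, -0.039]
   [0.081, -0.233, 0.061] [0.029, -0.0, -0.039]
   [0.088, -0.229, 0.066] [0.029, -0.0, -0.039]
   [0.094, -0.224, 0.071] [0.029, -0.0, -0.039]
   [0.101, -0.22, 0.077] [0.029, -0.0, -0.039]
```

Call:
jog_arm:
  commands:
    - [-1,[0.07,0,-0.09],[0,0,0]]
    - [-1,[0.07,0,-0.09],[0,0,0]]
    - [-1,[0.07,0,-0.09],[0,0,0]]
    - [-1,[0.07,0,-0.09],[0,0,0]]
    - [-1,[0.04,-0.25,0.03],[0.03,0,-0.04]]
    - [-1,[0.04,-0.25,0.03],[0.03,0,-0.04]]
    - [-1,[0.05,-0.25,0.04],[0.03,0,-0.04]]
    - [-1,[0.06,-0.24,0.04],[0.03,0,-0.04]]
    - [-1,[0.07,-0.24,0.05],[0.03,0,-0.04]]

```text
t: 7.15
ee_pos: [480.9, 8.8, 88.9]
orientation: [-2.961, -0.082, -1.001]
ft_force: [0.1, -0.2, -0.5]
width: 50.2
grasp_force: 29.9
```

Call:
jog_arm:
  commands:
    - [-1,[0.07,-0.24,0.06],[0.03,0,-0.04]]
    - [-1,[0.08,-0.23,0.06],[0.03,0,-0.04]]
    - [-1,[0.09,-0.23,0.07],[0.03,0,-0.04]]
    - [-1,[0,0,0],[0,0,0]]
    - [-1,[0,0,0],[0,0,0]]

```text
t: 7.65
ee_pos: [504.3, 80.4, 87.9]
orientation: [-2.918, -0.252, -0.985]
ft_force: [-0.6, -0.5, -0.9]
width: 50.0
grasp_force: 29.9
```

```bash
python3 - <<'E'
from h import *
state(); jx=np.array([.9715,.237,0]); home=np.array([571.5,139.8,58.])
plan([(home-64*jx+[0,0,40],13.7,37.3,4)])
E
```

```text
t 7.65 grasp [493.1  78.6 102.8] yaw 10.0 lean 37.3 yz 0.003 q [ 0.12  0.45  2.37  3.05  0.33 -1.53] F [-0.6 -0.5 -0.9] w 50.0 29.9
goal [520.3 127.3  83.1] dist 50.0 turn [ 2.5  0.  -3. ]
   [0.04, -0.109, 0.045] [0.014, 0.0, -0.017]
   [0.042, -0.108, 0.047] [0.014, 0.0, -0.017]
   [0.043, -0.107, 0.048] [0.014, 0.0, -0.017]
   [0.044, -0.105, 0.049] [0.014, 0.0, -0.017]
```

Call:
jog_arm:
  commands:
    - [-1,[0.04,-0.11,0.045],[0.015,0,-0.02]]
    - [-1,[0.04,-0.11,0.045],[0.015,0,-0.015]]
    - [-1,[0.045,-0.105,0.05],[0.015,0,-0.015]]
    - [-1,[0.045,-0.105,0.05],[0.015,0,-0.015]]
    - [-1,[0,0,0],[0,0,0]]
    - [-1,[0,0,0],[0,0,0]]

```text
t: 8.25
ee_pos: [520.5, 127.7, 82.9]
orientation: [-2.883, -0.347, -0.972]
ft_force: [-1.0, -0.0, -0.4]
width: 49.6
grasp_force: 29.9
```

```bash
python3 - <<'E'
from h import *
state(); im,w,d=cloud('wrist'); cv2.imwrite('pics/w3.png',im)
H,S,V=cv2.split(cv2.cvtColor(im,cv2.COLOR_BGR2HSV)); z=w[...,2]
o=np.array(get_obs()['ee_pos'])
jx=np.array([.9715,.237,0]); home=np.array([571.5,139.8,58.]); jy=np.array([-.237,.9715,0])
J=np.stack([(w-home)@jx,(w-home)@jy,w[...,2]],-1)
def rep(n,m):
    p=J[m]; r=cv2.minAreaRect(p[:,:2].astype(np.float32)); print(n,len(p),np.round(r[0],1),np.round(r[1],1),round(r[2],1),cv2.boxPoints(r).round(1).tolist(),'z',np.percentile(p[:,2],[3,50,97]).round(1))
rep('blank',(H>8)&(H<28)&(S>60)&(z>90)&(z<120)&(J[...,0]>-90)&(J[...,0]<80)&(abs(J[...,1])<40))
k=(S<70)&(V>100)&(abs(J[...,1])<45)
rep('stop',k&(z>68)&(z<78)&(J[...,0]>55)&(J[...,0]<85))
for s in (1,-1): rep('cheek',k&(z>55)&(z<61)&(J[...,0]>10)&(J[...,0]<63)&(s*J[...,1]>20))
E
```

```text
t 8.25 grasp [509.5 125.   97.8] yaw 13.7 lean 37.3 yz -0.003 q [ 0.2   0.48  2.32  3.06  0.31 -1.52] F [-1.  -0.  -0.4] w 49.6 29.9
blank 24093 [-11.5  -0.9] [130.9  67.6] 0.6 [[-77.30000305175781, 32.20000076293945], [-76.5999984741211, -35.400001525878906], [54.29999923706055, -34.0], [53.5, 33.599998474121094]] z [105.5 106.6 107.8]
stop 77 [71.4  1.3] [11.1 63.6] 0.6 [[65.5, 33.099998474121094], [66.19999694824219, -30.5], [77.30000305175781, -30.399999618530273], [76.5999984741211, 33.20000076293945]] z [72.4 74.1 74.9]
cheek 323 [40.2 35.7] [43.6  4.4] 0.7 [[18.399999618530273, 37.599998474121094], [18.5, 33.20000076293945], [62.099998474121094, 33.70000076293945], [62.0, 38.20000076293945]] z [57.  58.2 59.3]
cheek 230 [ 40.8 -32.8] [ 3.8 43.4] 89.3 [[19.100000381469727, -34.400001525878906], [62.5, -34.900001525878906], [62.5, -31.200000762939453], [19.200000762939453, -30.700000762939453]] z [57.2 58.2 59.3]
```

View pics/w3.png

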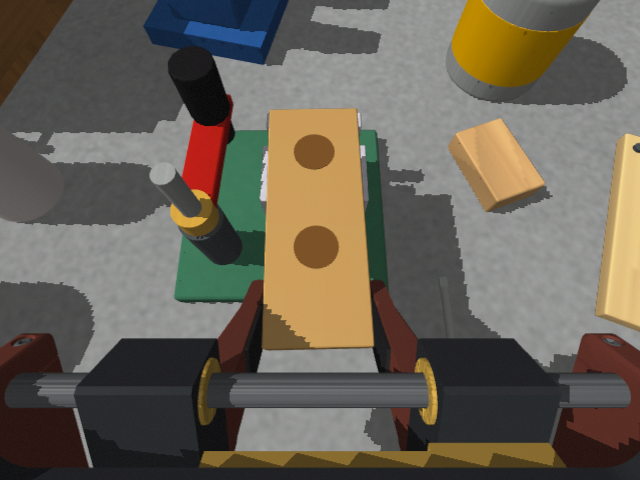

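The wrist view shows the blank held level above the jig, from (268,110) to (358,110) at its far end. Next I'll get its lateral offset against the cheeks in this same view.

```bash
python3 - <<'E'
from h import *
im,w,d=cloud('wrist')
H,S,V=cv2.split(cv2.cvtColor(im,cv2.COLOR_BGR2HSV)); z=w[...,2]
jx=np.array([.9715,.237,0]); home=np.array([571.5,139.8,58.]); jy=np.array([-.237,.9715,0])
J=np.stack([(w-home)@jx,(w-home)@jy,w[...,2]],-1)
m=(H>8)&(H<28)&(S>60)&(z>100)&(z<112)&(abs(J[...,1])<40)
for lo in (-25,-5,15,35):
    p=J[m&(J[...,0]>lo)&(J[...,0]<lo+18)]; print(lo,np.percentile(p[:,1],[.5,99.5]).round(1),p[:,1].min().round(1),p[:,1].max().round(1),p[:,2].mean().round(1))
k=(z>56)&(z<61)&(S<70)&(V>100)
for lo in (20,30,40,50):
    p=J[k&(J[...,0]>lo)&(J[...,0]<lo+10)&(abs(J[...,1])<45)]; print('outer',lo,p[:,1].min().round(1),p[:,1].max().round(1))
E
```

```text
-25 [-25.1  24. ] -25.7 24.5 106.6
-5 [-24.6  24.5] -24.9 24.8 106.5
15 [-24.   24.9] -24.4 25.4 106.6
35 [-23.6  25.4] -24.0 25.9 106.4
outer 20 -34.4 37.6
outer 30 -34.4 37.3
outer 40 -34.7 37.7
outer 50 -35.1 37.5
```

Call:
jog_arm:
  commands:
    - [-1,[0,-0.028,0],[-0.014,0,0.018]]
    - [-1,[-0.05,0,0.065],[0,0,0]]
    - [-1,[-0.05,0,0.065],[0,0,0]]
    - [-1,[-0.05,0,0.065],[0,0,0]]
    - [-1,[-0.04,0,0.052],[0,0,0]]
    - [-1,[0,0,0],[0,0,0]]
    - [-1,[0,0,0],[0,0,0]]

```text
t: 9.05
ee_pos: [519.5, 130.0, 51.4]
orientation: [-2.892, -0.321, -0.974]
ft_force: [0.5, 0.1, -0.5]
width: 49.5
grasp_force: 29.9
```

```bash
python3 - <<'E'
from h import *
state(); im,w,d=cloud('wrist')
H,S,V=cv2.split(cv2.cvtColor(im,cv2.COLOR_BGR2HSV)); z=w[...,2]
jx=np.array([.9715,.237,0]); home=np.array([571.5,139.8,58.]); jy=np.array([-.237,.9715,0])
J=np.stack([(w-home)@jx,(w-home)@jy,w[...,2]],-1)
m=(H>8)&(H<28)&(S>60)&(z>62)&(z<82)&(abs(J[...,1])<40)&(J[...,0]<80)
for lo in (-25,-5,15,35):
    p=J[m&(J[...,0]>lo)&(J[...,0]<lo+18)]; print(lo,p[:,1].min().round(1),p[:,1].max().round(1),p[:,2].mean().round(1))
print('front',J[m][:,0].max())
k=(z>56)&(z<61)&(S<70)&(V>100)
for lo in (20,30,40,50):
    p=J[k&(J[...,0]>lo)&(J[...,0]<lo+10)&(abs(J[...,1])<45)]; a=p[:,1]; print('cheeks',lo,a.min().round(1),a[a<0].max().round(1),a[a>0].min().round(1),a.max().round(1))
E
```

```text
t 9.05 grasp [508.5 127.4  66.3] yaw 12.6 lean 37.2 yz -0.003 q [ 0.22  0.57  2.32  3.13  0.4  -1.56] F [ 0.5  0.1 -0.5] w 49.5 29.9
-25 -23.5 26.5 75.1
-5 -23.4 26.6 75.0
15 -23.4 26.6 75.0
35 -23.1 26.7 74.8
front 53.38652705324327
cheeks 20 -34.6 -27.6 29.8 37.5
cheeks 30 -34.6 -27.5 29.7 37.8
cheeks 40 -35.1 -27.4 30.0 37.4
cheeks 50 -35.2 -27.1 30.1 37.8
```

Call:
jog_arm:
  commands:
    - [-1,[-0.02,0.005,0.027],[0,0,0]]
    - [-1,[-0.02,0,0.027],[0,0,0]]
    - [-1,[-0.012,0,0.015],[0,0,0]]
    - [-1,[0,0,0],[0,0,0]]
    - [-1,[0,0,0],[0,0,0]]

```text
t: 9.6
ee_pos: [519.9, 129.7, 43.2]
orientation: [-2.891, -0.321, -0.975]
ft_force: [-0.6, -0.5, -0.3]
width: 50.0
grasp_force: 29.9
```

Call:
jog_arm:
  commands:
    - [-1,[0.02,0,0.021],[0,0,0]]
    - [-1,[0.024,0,0.018],[0,0,0]]
    - [-1,[0.024,0,0.018],[0,0,0]]
    - [-1,[0.016,0,0.012],[0,0,0]]
    - [-1,[0,0,0],[0,0,0]]

```text
t: 10.1
ee_pos: [531.0, 132.2, 43.1]
orientation: [-2.891, -0.321, -0.976]
ft_force: [-0.1, 0.0, -0.4]
width: 50.2
grasp_force: 29.9
```

Call:
jog_arm:
  commands:
    - [-1,[0.012,0,0.009],[0,0,0]]
    - [-1,[0,0,0],[0,0,0]]
    - [-1,[0,0,0],[0,0,0]]

```text
t: 10.4
ee_pos: [531.9, 132.4, 42.9]
orientation: [-2.891, -0.321, -0.975]
ft_force: [-0.1, -1.5, -0.7]
width: 49.8
grasp_force: 29.9
```

Call:
jog_arm:
  commands:
    - [-1,[0.007,0,0.011],[0,0,0]]
    - [-1,[0,0,0],[0,0,0]]
    - [-1,[0,0,0],[0,0,0]]

```text
t: 10.7
ee_pos: [532.2, 132.5, 42.2]
orientation: [-2.892, -0.321, -0.973]
ft_force: [-5.2, -1.0, 3.3]
width: 50.1
grasp_force: 29.9
```

Call:
jog_arm:
  commands:
    - [-1,[0.012,0,0.009],[0,0,0]]
    - [-1,[0,0,0],[0,0,0]]
    - [-1,[0,0,0],[0,0,0]]

```text
t: 11.0
ee_pos: [532.3, 132.5, 42.0]
orientation: [-2.893, -0.322, -0.97]
ft_force: [-12.2, -3.4, 11.0]
width: 49.7
grasp_force: 30.0
```

Call:
jog_arm:
  commands:
    - [1,[0,0,0],[0,0,0]]
    - [1,[0,0,0],[0,0,0]]
    - [1,[0,0,0],[0,0,0]]
    - [1,[0,0,0],[0,0,0]]
    - [1,[0,0,0],[0,0,0]]
    - [1,[0,0,-0.15],[0,0,0]]
    - [1,[0,0,-0.25],[0,0,0]]
    - [1,[0,0,-0.25],[0,0,0]]
    - [1,[0,0,-0.15],[0,0,0]]
    - [1,[0,0,0],[0,0,0]]

```text
t: 12.0
ee_pos: [486.9, 122.0, 107.4]
orientation: [-2.89, -0.321, -0.977]
ft_force: [0.9, 0.1, -0.4]
width: 87.5
grasp_force: 0.0
```

```bash
python3 - <<'E'
from h import *; from kin import *
state(); im,w,d=cloud('wrist'); cv2.imwrite('pics/w4.png',im)
H,S,V=cv2.split(cv2.cvtColor(im,cv2.COLOR_BGR2HSV)); z=w[...,2]
jx=np.array([.9715,.237,0]); home=np.array([571.5,139.8,58.]); jy=np.array([-.237,.9715,0])
J=np.stack([(w-home)@jx,(w-home)@jy,w[...,2]],-1)
m=(H>8)&(H<28)&(S>60)&(z>61)&(z<71)&(abs(J[...,1])<40)&(abs(J[...,0])<85)
r=cv2.minAreaRect(J[m][:,:2].astype(np.float32)); print('blank',np.round(r[0],1),np.round(r[1],1),r[2],J[m][:,2].mean())
k=(z>68)&(z<78)&(S<70)&(V>100)&(J[...,0]>55)&(J[...,0]<90)&(abs(J[...,1])<45); print('stop face',np.percentile(J[k][:,0],[1,5]),k.sum())
for n,k in (('knob',(V<70)&(z>115)&(z<130)),('pin',(z>121)&(z<128)&(S<60)&(V>70))):
    k=k&(abs(J[...,0])<100)&(J[...,1]>40)&(J[...,1]<110)
    if k.sum()>10:
        c,R_=cv2.minEnclosingCircle(w[k][:,:2].astype(np.float32)); print(n,k.sum(),np.round(c,1),round(R_,1),np.median(w[k],0).round(1))
# knob grasp feasibility
P=np.load('P.npy'); C=R.from_euler('z',np.pi/2); pin=home+70*jy
for y0 in (0,90,-90):
  q=get_obs()['qpos'].copy()
  for s in np.linspace(1.52,0,5):
    for q5 in (0,):
      a=np.radians(13.7-90)+s; kp=pin+70*np.array([np.cos(a),np.sin(a),0]); kp[2]=132
      M=Rt(np.degrees(a)+y0,0); qa=np.array([.3,.4,1.7,0,1,0]) if s>1.5 else q
      q,e=ik(kp+PZ*M[:,2],M,P,C,qa); 
    print(y0,s,kp.round(0),q.round(2),e.round(3))
E
```

```text
t 12.0 grasp [475.9 119.5 122.3] yaw 12.6 lean 37.4 yz -0.003 q [ 0.22  0.39  2.39  3.13  0.29 -1.56] F [ 0.9  0.1 -0.4] w 87.5 0.0
blank [0.9 1. ] [130.9  50.4] 0.34161505103111267 66.20975729886118
stop face [65.37620165 66.04184538] 1034
knob 1750 [550.2 192.4] 92.4 [615.8 215.9 121.7]
pin 319 [554.9 208.9] 6.5 [554.6 208.9 124.1]
0 1.52 [624. 221. 132.] [ 0.32  0.61  1.61 -0.    0.93  1.7 ] 0.0
0 1.1400000000000001 [624. 194. 132.] [0.28 0.6  1.63 0.   0.92 2.05] 0.0
0 0.76 [614. 170. 132.] [0.25 0.58 1.67 0.   0.9  2.39] 0.0
0 0.3799999999999999 [596. 151. 132.] [0.18 0.54 1.73 0.13 0.85 2.54] 0.082
0 0.0 [571. 140. 132.] [0.08 0.49 1.88 0.4  0.71 2.54] 0.224
90 1.52 [624. 221. 132.] [ 0.32  0.61  1.61 -0.    0.93  0.13] 0.0
90 1.1400000000000001 [624. 194. 132.] [ 0.28  0.6   1.63 -0.    0.92  0.48] 0.0
90 0.76 [614. 170. 132.] [ 0.25  0.58  1.67 -0.    0.9   0.82] 0.0
90 0.3799999999999999 [596. 151. 132.] [0.23 0.55 1.72 0.   0.87 1.18] 0.0
90 0.0 [571. 140. 132.] [0.22 0.52 1.78 0.   0.84 1.55] 0.0
-90 1.52 [624. 221. 132.] [ 0.43  0.59  1.67 -0.3   0.83 -2.54] 0.188
-90 1.1400000000000001 [624. 194. 132.] [ 0.31  0.6   1.63 -0.08  0.91 -2.54] 0.05
-90 0.76 [614. 170. 132.] [ 0.25  0.58  1.67 -0.    0.9  -2.32] 0.0
-90 0.3799999999999999 [596. 151. 132.] [ 0.23  0.55  1.72  0.    0.87 -1.96] 0.0
-90 0.0 [571. 140. 132.] [ 0.22  0.52  1.78  0.    0.84 -1.59] 0.0
```

View pics/w4.png

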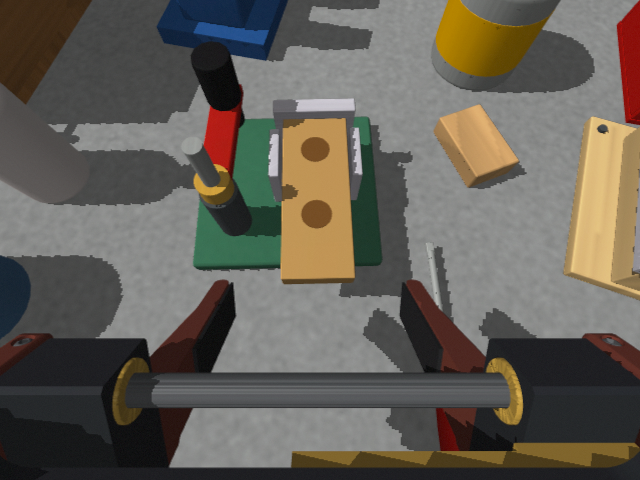

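The wrist view shows the blank seated against the stop at (315,118), flat and between the cheeks, at z 66.2. The pin is at (554.9,208.9). Next I'll plan a route to the knob that takes the wrist around its singularity.

```bash
python3 - <<'E'
from h import *; from kin import *
P=np.load('P.npy'); C=R.from_euler('z',np.pi/2); q0=get_obs()['qpos']
f=np.load('top0.npz'); w=f['w']; k=(w[...,0]>560)&(w[...,0]<800)&(w[...,1]>240)&(w[...,1]<360); print('vise top',np.nanmax(w[k][:,2]), 'min y of >60',np.nanmin(w[k&(w[...,2]>60)][:,1]))
a=(np.array([475.9,119.5,122.3]),12.6,37.4); 
for name,wp in {'A':[a,(np.array([500,130,190]),60,37),(np.array([560,180,220]),100,20),(np.array([612,215,200]),100.8,0)]}.items():
    q=q0
    for (p1,y1,l1),(p2,y2,l2) in zip(wp,wp[1:]):
        for s in np.linspace(.2,1,5):
            M=Rt(y1+s*(y2-y1),l1+s*(l2-l1)); pt=p1+s*(p2-p1); q,e=ik(pt+PZ*M[:,2],M,P,C,q); print(pt.round(),q.round(2),e.round(3))
    plan([(p,y,l,8) for p,y,l in wp[1:]])
E
```

```text
vise top 139.25612790956325 min y of >60 240.1358003517753
[481. 122. 136.] [ 0.14  0.35  2.37  2.52  0.26 -1.17] 0.0
[486. 124. 149.] [ 0.06  0.32  2.33  1.91  0.31 -0.76] 0.0
[490. 126. 163.] [-0.    0.31  2.28  1.5   0.41 -0.53] 0.0
[495. 128. 176.] [-0.05  0.3   2.23  1.24  0.53 -0.44] 0.0
[500. 130. 190.] [-0.08  0.31  2.16  1.07  0.67 -0.42] 0.0
[512. 140. 196.] [-0.04  0.32  2.07  0.88  0.74 -0.33] 0.0
[524. 150. 202.] [-0.    0.34  1.99  0.73  0.82 -0.27] 0.0
[536. 160. 208.] [ 0.04  0.36  1.9   0.61  0.9  -0.25] 0.0
[548. 170. 214.] [ 0.08  0.39  1.83  0.5   0.97 -0.25] 0.0
[560. 180. 220.] [ 0.12  0.41  1.76  0.41  1.03 -0.27] 0.0
[570. 187. 216.] [ 0.16  0.42  1.73  0.33  1.02 -0.19] 0.0
[581. 194. 212.] [ 0.2   0.44  1.7   0.25  1.01 -0.11] 0.0
[591. 201. 208.] [ 0.24  0.46  1.67  0.16  1.01 -0.03] 0.0
[602. 208. 204.] [0.28 0.48 1.64 0.08 1.02 0.05] 0.0
[612. 215. 200.] [0.32 0.51 1.6  0.   1.03 0.13] 0.0
goal [505.6 139.7 175.1] dist 73.0 turn [ 28.5  -0.4 -37.8]
   [0.073, -0.017, -0.051] [0.079, -0.001, -0.105]
   [0.074, -0.014, -0.051] [0.079, -0.001, -0.105]
   [0.
[... 483 characters left out ...]
053, -0.045, -0.098]
   [0.08, 0.05, 0.009] [0.053, -0.045, -0.098]
   [0.076, 0.056, 0.004] [0.053, -0.045, -0.098]
   [0.072, 0.062, -0.001] [0.053, -0.045, -0.098]
   [0.067, 0.067, -0.006] [0.053, -0.045, -0.098]
   [0.061, 0.072, -0.011] [0.053, -0.045, -0.098]
goal [612.  215.  181.3] dist 64.0 turn [  0.1 -20.   -0.8]
   [0.013, 0.072, 0.033] [0.0, -0.056, -0.002]
   [0.015, 0.072, 0.032] [0.0, -0.056, -0.002]
   [0.016, 0.072, 0.032] [0.0, -0.056, -0.002]
   [0.017, 0.072, 0.031] [0.0, -0.056, -0.002]
   [0.018, 0.072, 0.03] [0.0, -0.056, -0.002]
   [0.02, 0.072, 0.029] [0.0, -0.056, -0.002]
   [0.021, 0.072, 0.028] [0.0, -0.056, -0.002]
   [0.022, 0.072, 0.027] [0.0, -0.056, -0.002]
```

Call:
jog_arm:
  commands:
    - [1,[0.04,-0.01,-0.025],[0.04,0,-0.05]]
    - [1,[0.04,-0.01,-0.025],[0.04,0,-0.05]]
    - [1,[0.04,-0.01,-0.025],[0.04,0,-0.05]]
    - [1,[0.04,-0.01,-0.025],[0.04,0,-0.05]]
    - [1,[0.04,-0.01,-0.025],[0.04,0,-0.05]]
    - [1,[0.04,0,-0.025],[0.04,0,-0.05]]
    - [1,[0.04,0,-0.025],[0.04,0,-0.05]]
    - [1,[0.04,0,-0.025],[0.04,0,-0.05]]
    - [1,[0.04,0,-0.025],[0.04,0,-0.05]]
    - [1,[0.04,0,-0.025],[0.04,0,-0.05]]

```text
t: 13.05
ee_pos: [501.1, 133.8, 149.6]
orientation: [-2.587, -0.977, -0.869]
ft_force: [-0.3, -1.0, 0.6]
width: 87.5
grasp_force: 0.0
```

Call:
jog_arm:
  commands:
    - [1,[0.075,0,-0.05],[0.08,0,-0.1]]
    - [1,[0.075,0,-0.05],[0.08,0,-0.1]]
    - [1,[0.075,0,-0.05],[0.08,0,-0.1]]
    - [1,[0.085,0.03,0.02],[0.05,-0.05,-0.1]]
    - [1,[0.085,0.04,0.02],[0.05,-0.05,-0.1]]
    - [1,[0.08,0.045,0.01],[0.05,-0.05,-0.1]]
    - [1,[0.08,0.05,0.01],[0.05,-0.05,-0.1]]
    - [1,[0.08,0.055,0],[0.05,-0.05,-0.1]]

```text
t: 13.85
ee_pos: [541.5, 167.1, 192.7]
orientation: [-2.081, -1.884, -0.506]
ft_force: [-0.9, 0.8, 0.1]
width: 87.9
grasp_force: 0.0
```

```bash
python3 - <<'E'
from h import *
state(); plan([(np.array([612,215,200]),100.8,0,8)])
E
```

```text
t 13.85 grasp [540.3 158.9 209.5] yaw 84.6 lean 26.2 yz 0.021 q [ 0.04  0.36  1.9   0.6   0.88 -0.25] F [-0.9  0.8  0.1] w 87.9 0.0
goal [612.  215.  181.3] dist 86.0 turn [  5.  -25.9 -16.2]
   [0.055, 0.081, 0.045] [0.014, -0.072, -0.045]
   [0.054, 0.083, 0.041] [0.014, -0.072, -0.045]
   [0.053, 0.086, 0.037] [0.014, -0.072, -0.045]
   [0.052, 0.088, 0.033] [0.014, -0.072, -0.045]
   [0.051, 0.09, 0.029] [0.014, -0.072, -0.045]
   [0.049, 0.092, 0.025] [0.014, -0.072, -0.045]
   [0.047, 0.094, 0.021] [0.014, -0.072, -0.045]
   [0.045, 0.096, 0.018] [0.014, -0.072, -0.045]
```

Call:
jog_arm:
  commands:
    - [1,[0.055,0.08,0.045],[0.015,-0.07,-0.045]]
    - [1,[0.055,0.083,0.04],[0.015,-0.07,-0.045]]
    - [1,[0.053,0.086,0.037],[0.015,-0.07,-0.045]]
    - [1,[0.052,0.088,0.033],[0.015,-0.075,-0.045]]
    - [1,[0.05,0.09,0.03],[0.015,-0.075,-0.045]]
    - [0.14,[0.05,0.092,0.025],[0.01,-0.07,-0.045]]
    - [0.14,[0.047,0.094,0.02],[0.015,-0.07,-0.045]]
    - [0.14,[0.045,0.096,0.018],[0.01,-0.07,-0.045]]
    - [0.14,[0,0,0],[0,0,0]]
    - [0.14,[0,0,0],[0,0,0]]

```text
t: 14.85
ee_pos: [610.9, 215.1, 181.2]
orientation: [-2.004, -2.415, -0.009]
ft_force: [0.5, -0.5, -0.8]
width: 52.3
grasp_force: 0.0
```

```bash
python3 - <<'E'
from h import *
state(); im,w,d=cloud('wrist'); cv2.imwrite('pics/w5.png',im)
H,S,V=cv2.split(cv2.cvtColor(im,cv2.COLOR_BGR2HSV)); z=w[...,2]
def comp(n,k,c0,r):
    k=k&(np.hypot(w[...,0]-c0[0],w[...,1]-c0[1])<r); p=w[k]
    if len(p)<5: print(n,len(p)); return
    c,q=cv2.minEnclosingCircle(p[:,:2].astype(np.float32)); print(n,len(p),np.round(c,1),round(q,1),np.percentile(p[:,2],[2,50,98]).round(1))
comp('knobtop',(z>118)&(z<126)&(V<90),(623,221),30)
comp('pin',(z>121)&(z<127),(555,208),15)
red=((H<8)|(H>172))&(S>150)&(z>78)&(z<90); p=w[red]; print('bar',red.sum(),cv2.minAreaRect(p[:,:2].astype(np.float32)) if len(p)>5 else '')
E
```

```text
t 14.85 grasp [610.9 215.  199.9] yaw 100.6 lean 0.4 yz 0.002 q [0.32 0.5  1.61 0.01 1.03 0.13] F [ 0.5 -0.5 -0.8] w 52.3 0.0
knobtop 1031 [624.1 222.9] 13.0 [119.5 122.  123.4]
pin 259 [555.3 209.2] 6.3 [121.8 124.1 125.6]
bar 1799 ((599.1766357421875, 218.60531616210938), (78.8062515258789, 22.699398040771484), 12.558568954467773)
```

View pics/w5.png

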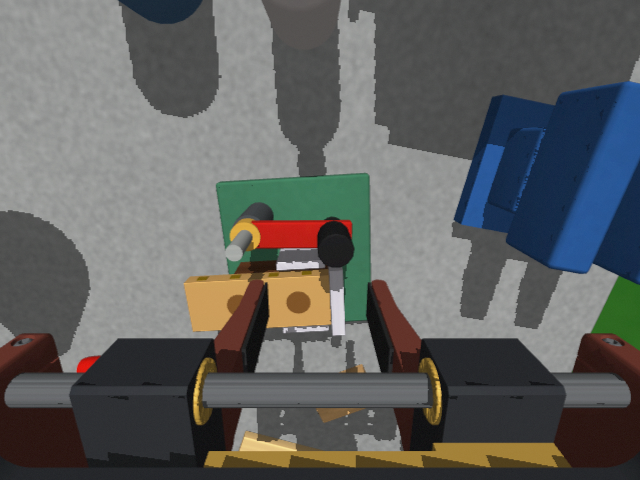

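The wrist view shows the knob at (335,240) and the pin at (236,252), which gives the knob at (624.1,222.9), top z 122, 70.1 mm from the pin. Next I'll lower onto the knob.

Call:
jog_arm:
  commands:
    - [0.14,[0.025,0.07,0],[0,-0.009,0]]
    - [0.14,[0.025,0.075,0],[0,0,0]]
    - [0.14,[0,0,0.25],[0,0,0]]
    - [0.14,[0,0,0.25],[0,0,0]]
    - [0.14,[0,0,0.2],[0,0,0]]
    - [0.14,[0,0,0.15],[0,0,0]]
    - [0.14,[0,0,0.06],[0,0,0]]
    - [0.14,[0,0,0],[0,0,0]]
    - [0.14,[0,0,0],[0,0,0]]

```text
t: 15.8
ee_pos: [626.0, 222.6, 92.5]
orientation: [2.003, 2.414, 0.006]
ft_force: [0.0, -0.2, 0.2]
width: 49.9
grasp_force: 0.0
```

Call:
jog_arm:
  commands:
    - [-1,[0,0,0],[0,0,0]]
    - [-1,[0,0,0],[0,0,0]]
    - [-1,[0,0,0],[0,0,0]]
    - [-1,[0,0,0],[0,0,0]]
    - [-1,[0,0,0],[0,0,0]]

```text
t: 16.3
ee_pos: [623.3, 222.1, 91.7]
orientation: [2.005, 2.416, -0.001]
ft_force: [-7.2, -1.1, 4.6]
width: 25.5
grasp_force: 30.0
```

Call:
jog_arm:
  commands:
    - [-1,[0,-0.02,-0.04],[0,0,0]]
    - [-1,[0,0,-0.04],[0,0,0]]
    - [-1,[0,0,-0.04],[0,0,0]]
    - [-1,[0,0,-0.04],[0,0,0]]
    - [-1,[0,0,-0.04],[0,0,0]]
    - [-1,[0,0,-0.04],[0,0,0]]
    - [-1,[0,0,0],[0,0,0]]

```text
t: 17.0
ee_pos: [622.7, 221.9, 115.7]
orientation: [2.003, 2.415, 0.003]
ft_force: [-2.9, -0.0, -9.9]
width: 25.6
grasp_force: 30.0
```

```bash
python3 - <<'E'
from h import *
state(); im,w,d=cloud('wrist'); H,S,V=cv2.split(cv2.cvtColor(im,cv2.COLOR_BGR2HSV)); z=w[...,2]
red=((H<8)|(H>172))&(S>150)&(np.hypot(w[...,0]-600,w[...,1]-215)<40); print('bar z',np.median(z[red]).round(1),red.sum())
o=get_obs(); p=np.array(o['ee_pos']); pin=np.array([555.3,209.2]); v=p[:2]-pin; r=np.hypot(*v); a=np.degrees(np.arctan2(v[1],v[0])); print('r',r,'ang',a,'to go',a-(13.7-90))
E
```

```text
t 17.0 grasp [622.6 222.  134.4] yaw 100.6 lean -0.1 yz 0.004 q [ 0.33  0.6   1.61 -0.    0.93  0.14] F [-2.9 -0.  -9.9] w 25.6 30.0
bar z 106.6 3543
r 68.58660439953009 ang 10.70330437597334 to go 87.00330437597334
```

Call:
jog_arm:
  commands:
    - [-1,[-0.055,-0.002,0],[0,0,0.1]]
    - [-1,[-0.055,-0.002,0],[0,0,0.1]]
    - [-1,[-0.055,-0.002,0],[0,0,0.1]]
    - [-1,[-0.055,-0.002,0],[0,0,0.1]]
    - [-1,[-0.055,-0.002,0],[0,0,0.1]]
    - [-1,[-0.055,-0.002,0],[0,0,0.1]]
    - [-1,[0,0,0],[0,0,0]]

```text
t: 17.75
ee_pos: [620.4, 189.0, 115.0]
orientation: [2.515, 1.879, 0.002]
ft_force: [-5.6, 2.3, -9.1]
width: 25.8
grasp_force: 30.0
```

```bash
cat > arc.py <<'E'
from h import *
state(); o=get_obs(); p=np.array(o['ee_pos']); pin=np.array([555.3,209.2]); v=p[:2]-pin; r=np.hypot(*v); a=np.degrees(np.arctan2(v[1],v[0])); print('r',r.round(1),'ang',a.round(1),'to go',(a-(13.7-90)).round(1),'M',np.round(o['moment'],2))
E
python3 arc.py
```

```text
t 17.75 grasp [620.4 189.  133.7] yaw 73.5 lean -0.0 yz 0.003 q [ 0.28  0.58  1.64 -0.    0.91  0.57] F [-5.6  2.3 -9.1] w 25.8 30.0
r 68.2 ang -17.2 to go 59.1 M [ 0.2   0.42 -0.11]
```

Call:
jog_arm:
  commands:
    - [-1,[-0.055,-0.002,-0.005],[0,0,0.1]]
    - [-1,[-0.055,-0.002,0],[0,0,0.1]]
    - [-1,[-0.055,-0.002,0],[0,0,0.1]]
    - [-1,[-0.055,-0.002,0],[0,0,0.1]]
    - [-1,[-0.055,-0.002,0],[0,0,0.1]]
    - [-1,[-0.055,-0.002,0],[0,0,0.1]]
    - [-1,[-0.055,-0.002,0],[0,0,0.1]]
    - [-1,[0,0,0],[0,0,0]]

```text
t: 18.55
ee_pos: [599.8, 157.4, 115.5]
orientation: [2.931, 1.128, 0.003]
ft_force: [-5.8, 4.9, -10.8]
width: 25.3
grasp_force: 30.0
```

```bash
python3 arc.py
```

```text
t 18.55 grasp [599.8 157.5 134.2] yaw 42.1 lean 0.1 yz 0.002 q [ 0.24  0.55  1.71 -0.    0.88  1.07] F [ -5.8   4.9 -10.8] w 25.3 30.0
r 68.3 ang -49.3 to go 27.0 M [0.5  0.74 0.04]
```

Call:
jog_arm:
  commands:
    - [-1,[-0.055,-0.002,0],[0,0,0.1]]
    - [-1,[-0.055,-0.002,0],[0,0,0.1]]
    - [-1,[-0.055,-0.002,0],[0,0,0.1]]
    - [-1,[-0.055,-0.002,0],[0,0,0.1]]
    - [-1,[-0.055,-0.002,0],[0,0,0.1]]
    - [-1,[-0.04,-0.001,0],[0,0,0.07]]
    - [-1,[0,0,0],[0,0,0]]
    - [-1,[0,0,0],[0,0,0]]

```text
t: 19.35
ee_pos: [573.0, 142.8, 115.6]
orientation: [3.108, 0.454, 0.004]
ft_force: [-4.3, 8.2, -10.0]
width: 25.6
grasp_force: 30.0
```

```bash
python3 arc.py
```

```text
t 19.35 grasp [572.9 142.8 134.3] yaw 16.6 lean 0.1 yz 0.001 q [ 0.22  0.51  1.78 -0.    0.85  1.51] F [ -4.3   8.2 -10. ] w 25.6 30.0
r 68.7 ang -75.1 to go 1.2 M [0.83 0.89 0.2 ]
```

Call:
jog_arm:
  commands:
    - [-1,[-0.015,0,0],[0,0,0.025]]
    - [-1,[-0.01,0,0],[0,0,0.01]]
    - [-1,[0,0,0],[0,0,0]]
    - [-1,[0,0,0],[0,0,0]]

```text
t: 19.75
ee_pos: [571.1, 142.3, 115.8]
orientation: [3.115, 0.411, 0.005]
ft_force: [-4.0, 9.4, -10.4]
width: 25.4
grasp_force: 30.0
```

```bash
python3 arc.py
```

```text
t 19.75 grasp [571.  142.3 134.5] yaw 15.0 lean 0.2 yz 0.001 q [ 0.22  0.51  1.78 -0.    0.85  1.53] F [ -4.    9.4 -10.4] w 25.4 30.0
r 68.7 ang -76.7 to go -0.4 M [0.93 0.76 0.11]
```

Call:
jog_arm:
  commands:
    - [-1,[-0.015,0,0],[0,0,0.02]]
    - [-1,[0,0,0],[0,0,0]]
    - [-1,[-0.01,0,0],[0,0,0.01]]
    - [-1,[0,0,0],[0,0,0]]
    - [-1,[0,0,0],[0,0,0]]

```text
t: 20.25
ee_pos: [569.3, 141.9, 116.0]
orientation: [-3.119, -0.374, -0.007]
ft_force: [-3.4, 8.3, -10.4]
width: 25.3
grasp_force: 30.0
```

```bash
python3 arc.py
```

```text
t 20.25 grasp [569.2 141.8 134.7] yaw 13.7 lean 0.3 yz 0.0 q [ 0.22  0.51  1.79 -0.    0.84  1.56] F [ -3.4   8.3 -10.4] w 25.3 30.0
r 68.8 ang -78.3 to go -2.0 M [1.02 0.51 0.06]
```

Call:
jog_arm:
  commands:
    - [-1,[-0.015,0,0],[0,0,0.015]]
    - [-1,[0,0,0],[0,0,0]]
    - [-1,[-0.01,0,0],[0,0,0.01]]
    - [-1,[0,0,0],[0,0,0]]
    - [-1,[0,0,0],[0,0,0]]

```text
t: 20.75
ee_pos: [568.1, 141.6, 116.4]
orientation: [-3.122, -0.344, -0.012]
ft_force: [-0.2, 8.7, -10.3]
width: 25.9
grasp_force: 30.0
```

```bash
python3 arc.py; python3 - <<'E'
from h import *
im,w,d=cloud('wrist'); H,S,V=cv2.split(cv2.cvtColor(im,cv2.COLOR_BGR2HSV)); z=w[...,2]
red=((H<8)|(H>172))&(S>150)&(z>95)&(z<115)&(np.hypot(w[...,0]-562,w[...,1]-172)<55)
print(red.sum()); p=w[red]; print(cv2.minAreaRect(p[:,:2].astype(np.float32)),np.median(p[:,2]))
k=(z>121)&(z<127)&(np.hypot(w[...,0]-555,w[...,1]-208)<15); print('pin',k.sum(),w[k].mean(0) if k.any() else '')
im,w,d=cloud('top'); cv2.imwrite('pics/t6.png',cv2.resize(im[190:280,210:300],(500,500),interpolation=2))
E
```

```text
t 20.75 grasp [567.9 141.6 135.1] yaw 12.6 lean 0.4 yz 0.0 q [ 0.22  0.5   1.79 -0.    0.84  1.58] F [ -0.2   8.7 -10.3] w 25.9 30.0
r 68.8 ang -79.3 to go -3.0 M [1.14 0.06 0.23]
3343
((566.6451416015625, 165.58566284179688), (22.81219482421875, 79.69998168945312), 14.959270477294922) 107.42624075456834
pin 474 [555.91943934 208.41327917 123.86132702]
```

Call:
jog_arm:
  commands:
    - [-1,[0,0,0.03],[0,0,0]]
    - [-1,[0,0,0.03],[0,0,0]]
    - [-1,[0,0,0.03],[0,0,0]]
    - [-1,[0,0,0.03],[0,0,0]]
    - [-1,[0,0,0.03],[0,0,0]]
    - [-1,[0,0,0.015],[0,0,0]]
    - [-1,[0,0,0],[0,0,0]]
    - [-1,[0,0,0],[0,0,0]]

```text
t: 21.65
ee_pos: [568.2, 141.6, 100.2]
orientation: [-3.122, -0.344, -0.012]
ft_force: [-1.6, 8.4, -6.6]
width: 25.6
grasp_force: 30.0
```

Call:
jog_arm:
  commands:
    - [-1,[0,0,0.01],[0,0,0]]
    - [-1,[0,0,0],[0,0,0]]
    - [-1,[0,0,0],[0,0,0]]

```text
t: 21.95
ee_pos: [568.2, 141.5, 99.2]
orientation: [-3.122, -0.344, -0.012]
ft_force: [-1.8, 8.5, -7.5]
width: 25.1
grasp_force: 30.0
```

Call:
jog_arm:
  commands:
    - [-1,[0,0,0.015],[0,0,0]]
    - [-1,[0,0,0],[0,0,0]]
    - [-1,[0,0,0],[0,0,0]]

```text
t: 22.25
ee_pos: [568.4, 141.7, 98.8]
orientation: [-3.122, -0.343, -0.013]
ft_force: [-4.8, 8.3, 2.4]
width: 25.5
grasp_force: 30.0
```

Call:
jog_arm:
  commands:
    - [-1,[0,-0.015,0],[0,0,0]]
    - [-1,[0,0,0],[0,0,0]]
    - [0.14,[0,0,0],[0,0,0]]
    - [0.14,[0,0,0],[0,0,0]]
    - [0.14,[0,0,0],[0,0,0]]
    - [0.14,[0,0,0],[0,0,0]]
    - [0.14,[0,0,0],[0,0,0]]

```text
t: 22.95
ee_pos: [567.0, 141.1, 96.9]
orientation: [3.122, 0.34, 0.008]
ft_force: [0.1, 0.4, 0.2]
width: 50.0
grasp_force: 0.0
```

```bash
python3 arc.py; python3 - <<'E'
from h import *
im,w,d=cloud('wrist'); H,S,V=cv2.split(cv2.cvtColor(im,cv2.COLOR_BGR2HSV)); z=w[...,2]
red=((H<8)|(H>172))&(S>150)&(z>75)&(z<115)&(np.hypot(w[...,0]-562,w[...,1]-172)<55)
p=w[red]; print(red.sum(),cv2.minAreaRect(p[:,:2].astype(np.float32)),np.median(p[:,2]))
k=(z>122)&(z<132)&(V<90)&(np.hypot(w[...,0]-570,w[...,1]-140)<22); print(k.sum(),cv2.minEnclosingCircle(w[k][:,:2].astype(np.float32)) if k.any() else '')
E
```

```text
t 22.95 grasp [566.9 141.1 115.6] yaw 12.4 lean 0.3 yz 0.002 q [ 0.22  0.53  1.8  -0.    0.8   1.58] F [0.1 0.4 0.2] w 50.0 0.0
r 69.1 ang -80.3 to go -4.0 M [ 0.03  0.02 -0.04]
3449 ((566.7557373046875, 165.32315063476562), (23.078693389892578, 79.45475006103516), 15.296772956848145) 88.96834114612963
2450 ((572.4887084960938, 141.1307373046875), 13.020990371704102)
```

Call:
jog_arm:
  commands:
    - [0.14,[0,0,-0.1],[0,0,0]]
    - [0.14,[0,0,-0.25],[0,0,0]]
    - [0.14,[0,0,-0.3],[0,0,0]]
    - [0.14,[0,0,-0.3],[0,0,0]]
    - [0.14,[-0.2,0,-0.2],[0,0,0]]
    - [0.14,[-0.3,0,-0.1],[0,0,0]]
    - [0.14,[0,0,0],[0,0,0]]
    - [0.14,[0,0,0],[0,0,0]]

```text
t: 23.8
ee_pos: [517.6, 130.7, 222.7]
orientation: [3.122, 0.34, 0.011]
ft_force: [0.7, 0.2, 0.2]
width: 50.3
grasp_force: 0.0
```

```bash
python3 - <<'E'
from h import *
state(); im,w,d=cloud('wrist'); im2,w2,d2=cloud('scene'); 
cv2.imwrite('pics/f.png',np.hstack([cv2.resize(im,(400,300)),cv2.resize(im2[180:330,240:440],(400,300))]))
z=w[...,2];H,S,V=cv2.split(cv2.cvtColor(im,cv2.COLOR_BGR2HSV))
k=(z>122)&(z<132)&(V<90)&(np.hypot(w[...,0]-570,w[...,1]-140)<22); print(k.sum(),cv2.minEnclosingCircle(w[k][:,:2].astype(np.float32)))
E
```

```text
t 23.8 grasp [517.5 130.7 241.4] yaw 12.4 lean 0.4 yz 0.002 q [ 0.23  0.29  1.84 -0.    1.01  1.58] F [0.7 0.2 0.2] w 50.3 0.0
901 ((572.0279541015625, 140.79205322265625), 12.92395305633545)
```

View pics/f.png

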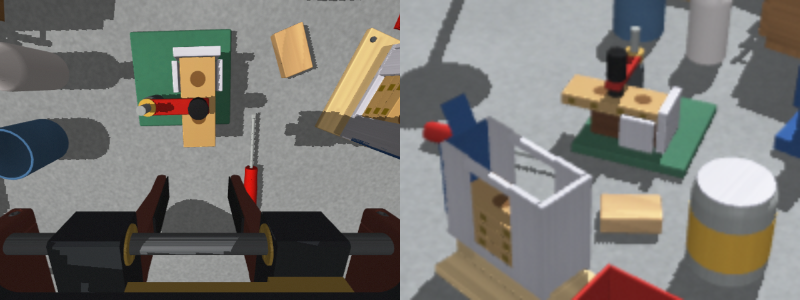

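The blank lies flat against the stop with the clamp across it, knob at (198,107) in the left view. The other blanks are still in the chute and nothing else has moved.

```bash
python3 -c "
from workcell import *
print(close_job())"
```

```text
the job is handed in; nothing more can be done
None
```

The job is handed in at about 24 s of the 64 s allowed: the bottom blank lies flat in the jig, pushed home against the end stop, with the clamp bar turned fully over it and its foot down. The blanks above are still in the chute.

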